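# Hang the wet deckle to drip over the empty tray

### The job

The open wooden deckle frame must hang up to drip. With the deckle still in its stand, first turn the two-pronged swivel hook on the post so that it reaches out over the middle of the empty black tray (not the full one); then lift the deckle out of its stand and hang it by its top rail across both prongs, and let go, leaving it hanging freely over that tray. Leave the mould (the frame with the mesh) and the other things on the table where they are.

Things in the scene. Friction and masses are not known exactly. Their poses are not given: they have to be found in the camera images.
- swivel (a joint): Turn of the two-pronged steel swivel hook about the post's upright axis, rad; grows anticlockwise seen from above. At 0 the prongs point along the post's own -x (roughly towards the robot), at +1.57 along the post's own -y. Stops at -2.2 and +2.2; stiff (0.12 N m of dry friction), stays where it is left. At the start it is within 0.45 of 0.
- post: Fixed steel post: round foot of 70 mm diameter, 12 mm high, 20 mm rod, 30 mm collar at the top; the hook turns on it. Origin at the centre of the foot's underside, on the turning axis; z up.
- thumb_bar (a point): Centre of the upright flat grip on top of the swivel, on the turning axis, 258 mm above the table: a steel bar 50 mm long (its x, the same line as the prongs), 12 mm thick (its y), 34 mm high (241 to 275 mm above the table), standing on a hub of 36 mm diameter whose top is at 243 mm. Turns with the hook and can be pinched across its thickness from above to turn it.
- hook_seat (a point): Point midway between the two prongs, level with their top faces (230 mm above the table), 150 mm out from the turning axis: the place for the frame's rail. Its -x points outward along the prongs, y across them. The prongs are 10 mm square steel bars, 80 mm apart centre to centre, from a crossbar 60 to 72 mm out from the axis to 197 mm out.
- hook_tips (a point): Midway between the prongs' upturned tips, level with their tops, 192 mm out from the turning axis. The last 10 mm of each prong turn up, to 22 mm above its top face (27 mm with the black ball on it): 257 mm above the table. Axes as the seat point. Between crossbar and tips each prong is level for 115 mm.
- deckle: Deckle: loose open rectangular wooden frame, 160 mm wide (its x), 14 mm thick (its y), 130 mm high (its z), rails 16 mm wide, so an empty opening of 128 by 98 mm; about 0.16 kg. Origin at the centre of its underside; it starts upright in a slotted stand, z up, origin 10 mm above the table. The same either way round.
- deckle_top (a point): Centre of the deckle's top rail (8 mm below its top face, 122 mm above its underside), where to grip it across its thickness; axes as the deckle.
- deckle_stand: Fixed plywood stand holding the deckle: 120 mm long (its x), 41 mm wide (its y), 35 mm high, with a slot along x 17 mm wide and 25 mm deep, floor at 10 mm. Origin at the centre of its underside.
- drip_tray: The empty black plastic tray, fixed: 220 mm (its x) by 170 mm (its y), walls 4 mm thick and 55 mm high. Origin at the centre of its underside. It stands on one side of the post (left or right).
- drip_tray_in (a point): Centre of the empty tray's inner floor.
- full_tray: Equal black tray, fixed, on the other side of the post, filled with a pile of felts and sheets to 40 mm high. Origin at the centre of its underside. Not the one to drip into.
- mould: Mould: loose wooden frame of the deckle's outer size and colour, but filled with a grey wire mesh; upright in an equal stand on the other side. Origin and axes as the deckle. To be left alone.
- mould_stand: Fixed stand holding the mould, the same as the deckle's stand.
- jar: Bystander: glass jar with brass lid, 80 mm diameter, 130 mm high, behind the post. Origin at the centre of its underside.
- jug: Bystander: white plastic jug with handle, 76 mm diameter, 120 mm high, behind the post. Origin at the centre of its underside.
- glue_pot: Bystander: small jar, 44 mm diameter, 60 mm high, between the two trays. Origin at the centre of its underside.
Not all that is in view belongs to the job. What is shaped like the deckle but turquoise is not meant.

How it is judged:
By the outcome, as a careful person would: the job done as asked, in the order asked, and still so for the second after the job is handed in, with the robot touching nothing.
It also fails if it takes over 64 s, if anything falls off the work surface, if the arm or the gripper's body presses on something with over 40 N, if the wrist force passes 120 N, or if a joint passes its speed limit or range.

### The arm

A 6-joint arm with a two-finger parallel gripper is mounted at the origin on the work surface. World frame = base frame: x ahead of the robot, y to its left, z up, the work surface at z = 0. Lengths are in mm, angles in rad, forces in N, time in s.
With the tool pointing down it reaches from about 400 to 925 mm from the base axis. Payload 12.5 kg.
Tool frame: the origin (TCP) lies midway between the tips of the shut fingers; the grasp point (between the pads) lies 19 mm behind it; z points along the fingers, y is the direction in which the jaws open and shut (so a half turn about z gives the same grasp; the last joint's range is limited). The gripper opens to 95 mm and grips with 3 to 60 N. Pads are 20 mm wide; open, the fingers measure 119 mm over their backs; the gripper's body (75 mm by 180 mm) begins 59 mm behind the grasp point.
Start: joints at [1.113, 0.491, 1.559, -0, 1.092, -0.106], TCP at [215.353, 586.749, 179.161] pointing down, gripper open.
Joint ranges: [-3.1, 3.1], [-0.84, 2.19], [0.05, 2.79], [-1.13, 4.28], [0.06, 2.93], [-2.69, 2.69]. Speed limits (rad/s): [2.22, 2.22, 2.79, 3.14, 3.14, 3.14].

### API

Orientations are given as [roll, pitch, yaw] about the fixed x, y, z axes, in that order (R = Rz(yaw) Ry(pitch) Rx(roll)).
In Python, from cell import * gives the robot as it stands. The module is installed in compiled form; this text tells all that it offers.
- The arm moves only by the tool carry_out, never from a script. Its argument "moves" is a list of rows, each an object of numbers: "dx", "dy", "dz": the shift along the tool's x, y, z in m; "twist": the turn about the tool's z in degrees. A call has 1 to 5 rows; each row is the pose to reach, as a shift and turn from the pose commanded when the call began, along the tool's axes at that moment; what a row does not reach only later rows make up. A row lasts 1/10 s, in which the tool goes at most 50 mm and 8.59 degrees, less where a joint would pass 70% of its speed; a pose out of reach is approached as far as the arm can. A call with a gripper value outside its range is refused whole. "grip" is the finger opening in m, from 0 to 0.0951, set as the call begins (left out, the last holds). The fingers move at their own pace and stop on an object; the grip force is fixed at half the most. Time passes only in rows, so rows that repeat a pose let the fingers close. It gives the time, the measured TCP pose, the force and the opening at its end, in the units of the state.
- state(): the state, without advancing time (a new reading comes with each control period).
- read_camera(name): name is "scene" or "top" or "wrist"; returns (picture, depth): 384x512x3 uint8, red, green, blue; 384x512 float32, mm along the optical axis (not along the pixel's ray), 0 where there is no reading.
- camera_info(name): a dict with "mtx" (3x3 intrinsics, pixels), "dist_coeffs" ([k1, k2, p1, p2, k3] as OpenCV has them; the pictures are not rectified), "R" (3x3) and "t" (3): a world point X has camera coordinates R X + t. Camera axes: x right, y down, z forward; pixel columns grow to the right and rows downward; lengths in mm; the calibration is good to about 2 mm. A picture is of the moment at which its call begins: read the wrist's pose just before it. camera_info takes no time and is no camera call; for the wrist camera it gives the pose at the moment of the call.
- job_done(): hands the job in, once; it reports no verdict.
The state is a dict: "t": time; "joints": joint angles; "qvel": joint speeds; "tau": joint torques, N m; "eef_pos": TCP position; "tcp_rot": TCP orientation; "ft_force": force on the tool from outside, world axes, zero at the start; "moment": the same for the moment, N m; "opening": opening from 0.0 (shut) to 1.0 (fully open).
Only numpy, scipy, OpenCV 4.12 (cv2) and the standard library are available. Lean on these libraries where they do the work, as an engineer would, in place of code of your own. Each camera call takes 0.05 s, during which the arm holds its last target. There are 200 camera calls.

## Working session

There is one attempt and no reset: what is moved stays moved. The work goes in short steps, Python scripts to look and compute and a tool call to move; the robot and the scene stay as the last step left them, time stands still between calls to the robot, and variables do not carry over. Pictures are saved under pics/ and viewed, about 8 in all and at most 12, crops included, and the job is handed in when it is done.

Besides the shell and the picture viewer there is one more tool, called after "Call:" in YAML: its name, and indented under it one key for each argument. carry_out: Moves the arm, as the interface text tells. Its arguments: {"type":"object","properties":{"moves":{"type":"array","items":{"type":"object","properties":{"dx":{"type":"number"},"dy":{"type":"number"},"dz":{"type":"number"},"twist":{"type":"number"}}}},"grip":{"type":"number"}},"required":["moves"]}

```bash
mkdir -p pics
cat > h.py <<'E'
from cell import *
import numpy as np, cv2
from scipy.spatial.transform import Rotation as Ro
def snap(n,f):
    c=camera_info(n); p,d=read_camera(n); np.savez('pics/'+f+'.npz',p=p,d=d,**{k:np.array(c[k]) for k in('mtx','dist_coeffs','R','t')})
    cv2.imwrite('pics/'+f+'.png',p[:,:,::-1]); return p,d
def cloud(f):
    z=np.load('pics/'+f+'.npz'); d=z['d']; v,u=np.mgrid[:384,:512]
    n=cv2.undistortPoints(np.stack([u.ravel(),v.ravel()],1).astype(float)[:,None],z['mtx'],z['dist_coeffs'])[:,0]
    P=np.c_[n,np.ones(len(n))]*d.ravel()[:,None]; X=(P-z['t'])@z['R']; X[d.ravel()==0]=np.nan
    return X.reshape(384,512,3)
E
python3 - <<'E'
from h import *
print(state())
a,_=snap('scene','s1');b,_=snap('top','t1')
cv2.imwrite('pics/both.png',cv2.resize(np.vstack([a,b])[:,:,::-1],(400*1,600)))
for n in('scene','top'):
    c=camera_info(n);print(n,-c['R'].T@c['t'] if 0 else -np.array(c['R']).T@np.array(c['t']))
E
```

```text
{'t': 0.0, 'joints': array([ 1.11339173e+00,  4.91528727e-01,  1.55944866e+00, -2.08329242e-05,
        1.09172199e+00, -1.05585319e-01]), 'qvel': array([ 0.00214691, -0.00013801, -0.00074495, -0.00103318, -0.00088573,
        0.00129062]), 'tau': array([ 6.30582035e-04, -6.12644148e+01, -2.58204818e+01,  6.92835893e-02,
        4.79797251e-02, -7.08660923e-05]), 'eef_pos': array([215.22560824, 586.46463833, 178.58120394]), 'tcp_rot': array([-3.14049014e+00, -9.82630233e-05,  2.78978293e+00]), 'ft_force': array([ 0.2646502 , -0.27835717,  0.08958175]), 'moment': array([ 0.05410693, -0.02361582, -0.00513749]), 'opening': 1.0003204598945805}
scene [ 960.82576854 -685.47852471  788.91091249]
top [ 487.73142096   14.2867115  1361.46086556]
```

View pics/t1.png

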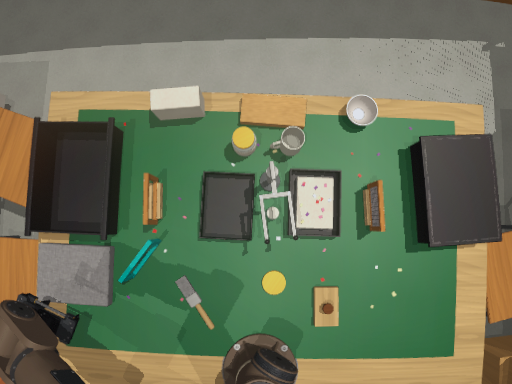

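View pics/s1.png

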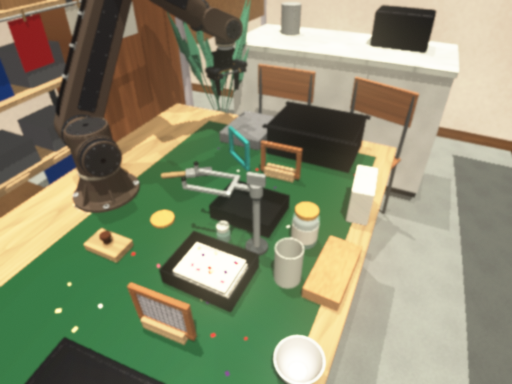

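Top view: the candidates are an open wooden frame at (150,199), a meshed frame at (375,205) and a turquoise frame at (138,260). The deckle is the open wooden one on the left. The empty tray is at (228,206), the full tray at (315,203), and the hook is near (272,180). Next I'll check the choice in a crop and measure it.

Run:
```python
from h import *
X=cloud('t1'); p=np.load('pics/t1.npz')['p']
c=p[150:270,110:390][:,:,::-1]; cv2.imwrite('pics/c1.png',cv2.resize(c,None,fx=2.85,fy=2.85,interpolation=cv2.INTER_CUBIC))
S=cloud('s1')
def box(A,xr,yr,zr):
    m=(A[...,0]>xr[0])&(A[...,0]<xr[1])&(A[...,1]>yr[0])&(A[...,1]<yr[1])&(A[...,2]>zr[0])&(A[...,2]<zr[1]); return A[m]
for v,u in [(199,150),(185,148),(215,148),(205,155),(180,270),(206,228),(175,272),(185,272),(213,267),(238,267),(236,294),(196,278)]: print((u,v),X[v,u].round())
q=X[170:230,135:170].reshape(-1,3);
q=q[(q[:,2]>120)]; print('deckle top',len(q),q.mean(0),q.min(0),q.max(0)); print(cv2.minAreaRect(q[:,:2].astype(np.float32)))
q=X[165:250,195:258].reshape(-1,3); q=q[(q[:,2]>45)&(q[:,2]<65)];print('tray',cv2.minAreaRect(q[:,:2].astype(np.float32)))
q=X[150:250,255:305].reshape(-1,3); q=q[(q[:,2]>215)&(q[:,2]<240)];print('prongs',len(q),cv2.minAreaRect(q[:,:2].astype(np.float32)))
q=X[150:250,255:305].reshape(-1,3); q=q[(q[:,2]>262)];print('bar',len(q),cv2.minAreaRect(q[:,:2].astype(np.float32)),q.max(0))
for n,A in(('top',X),('scene',S)):
    q=box(A,(380,900),(330,520),(115,160)); print(n,'deckle',len(q), cv2.minAreaRect(q[:,:2].astype(np.float32)) if len(q) else '')
    q=box(A,(380,900),(-150,150),(262,290)); print(n,'bar',len(q), cv2.minAreaRect(q[:,:2].astype(np.float32)) if len(q) else '')
    q=box(A,(380,900),(-150,150),(215,239)); print(n,'prong',len(q), cv2.minAreaRect(q[:,:2].astype(np.float32)) if len(q) else '')
```

```text
(150, 199) [562. 382.  35.]
(148, 185) [600. 365. 128.]
(148, 215) [506. 358. 136.]
(155, 205) [543. 368.  22.]
(270, 180) [630. -16. 103.]
(228, 206) [548. 122.   2.]
(272, 175) [624. -17. 278.]
(272, 185) [602. -19. 230.]
(267, 213) [527. -10.  60.]
(267, 238) [452.  -9. 230.]
(294, 236) [460. -83. 252.]
(278, 196) [571. -37. 231.]
deckle top 275 [553.24005914 366.79985051 137.82171616] [478.14489506 355.62876273 120.01635218] [636.56799379 377.20187043 147.36711267]
((557.4158325195312, 369.1993408203125), (158.67799377441406, 17.650096893310547), 4.077162265777588)
tray ((549.2216796875, 123.19235229492188), (170.9075927734375, 221.53683471679688), 88.86061096191406)
prongs 513 ((550.4437255859375, -30.991687774658203), (190.57266235351562, 90.36293029785156), 8.892678260803223)
bar 84 ((640.149169921875, -16.450485229492188), (48.64528274536133, 12.000960350036621), 8.902246475219727) [663.88910926  -7.65765921 280.9634027 ]
top deckle 1535 ((642.8699951171875, 429.736328125), (184.86288452148438, 519.7125244140625), 88.21289825439453)
top bar 84 ((640.149169921875, -16.450485229492188), (48.64528274536133, 12.000960350036621), 8.902246475219727)
top prong 512 ((550.4437255859375, -30.991687774658203), (190.57266235351562, 90.36293029785156), 8.892678260803223)
scene deckle 1030 ((642.6412963867188, 431.74951171875), (184.95355224609375, 520.851806640625), 88.09424591064453)
scene bar 122 ((639.0157470703125, -15.63258171081543), (48.84050369262695, 13.985787391662598), 6.847492218017578)
scene prong 712 ((549.9328002929688, -29.902442932128906), (215.44564819335938, 93.6339111328125), 8.623351097106934)
```

View pics/c1.png

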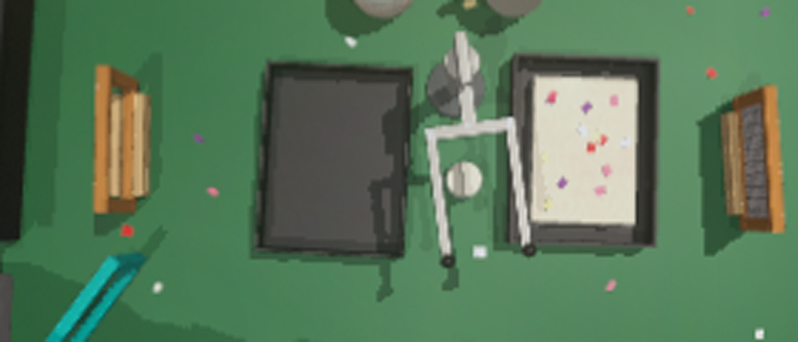

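The crop confirms it: the left wooden frame is open and the right one has mesh. The swivel axis is at about (640,-16), the prongs point along yaw 189°, and the tray centre is at (549,123), so the prongs need to reach yaw 123°. First I'll go above the thumb bar.

```bash
cat >> h.py <<'E'
def goto(x,y,z,jaw):
    s=state(); R=Ro.from_euler('xyz',s['tcp_rot']).as_matrix(); d=R.T@(np.array([x,y,z])-s['eef_pos'])
    cj=np.degrees(np.arctan2(R[1,1],R[0,1])); tw=-((jaw-cj+90)%180-90)
    print('t',s['t'],'pos',s['eef_pos'].round(1),'jaw',round(cj,1),'F',s['ft_force'].round(1),'open',round(s['opening'],3))
    print('delta m',(d/1000).round(4),'twist',round(tw,1),'rows',np.linalg.norm(d)/50,abs(tw)/8.59)
E
python3 - <<'E'
from h import *
goto(640,-16,350,99)
E
```

```text
t 0.1 pos [215.2 586.5 178.6] jaw 69.8 F [-0.2 -0.   0.1] open 0.997
delta m [-0.6064 -0.4194 -0.171 ] twist -29.2 rows 15.137049946446405 3.3942891913326343
```

Call:
carry_out:
  moves:
    - {"dx": -0.01, "dy": -0.01, "dz": -0.045, "twist": -6}
    - {"dx": -0.03, "dy": -0.02, "dz": -0.085, "twist": -12}
    - {"dx": -0.055, "dy": -0.035, "dz": -0.12, "twist": -18}
    - {"dx": -0.085, "dy": -0.055, "dz": -0.15, "twist": -24}
    - {"dx": -0.12, "dy": -0.08, "dz": -0.17, "twist": -29}

```text
t: 0.6
eef_pos: [300.9, 469.7, 351.0]
tcp_rot: [3.14, 0.001, -2.982]
ft_force: [0.5, -0.5, 0.5]
opening: 1.001
```

Run:
```python
from h import *
goto(640,-16,350,99)
```

```text
t 0.6 pos [300.9 469.7 351. ] jaw 99.2 F [ 0.5 -0.5  0.5] open 1.001
delta m [-0.2576 -0.5335  0.0007] twist 0.2 rows 11.848095174059914 0.017558752189138493
```

Call:
carry_out:
  moves:
    - {"dx": -0.021, "dy": -0.044}
    - {"dx": -0.042, "dy": -0.088}
    - {"dx": -0.063, "dy": -0.132}
    - {"dx": -0.084, "dy": -0.176}
    - {"dx": -0.105, "dy": -0.22}

```text
schema error: expected keys dx, dy, dz, twist
```

Call:
carry_out:
  moves:
    - {"dx": -0.021, "dy": -0.044}
    - {"dx": -0.042, "dy": -0.088}
    - {"dx": -0.063, "dy": -0.132}
    - {"dx": -0.084, "dy": -0.176}
    - {"dx": -0.105, "dy": -0.22}

```text
schema error: expected keys dx, dy, dz, twist
```

Run:
```python
from h import *
goto(640,-16,350,99)
snap('wrist','w1'); X=cloud('w1')
q=X.reshape(-1,3); q=q[(q[:,2]>262)&(q[:,2]<290)&(abs(q[:,0]-640)<60)&(abs(q[:,1]+16)<60)];print('bar',len(q),cv2.minAreaRect(q[:,:2].astype(np.float32)) if len(q) else '')
```

```text
t 0.6 pos [300.9 469.7 351. ] jaw 99.2 F [ 0.5 -0.5  0.5] open 1.001
delta m [-0.2576 -0.5335  0.0007] twist 0.2 rows 11.848095174059914 0.017558752189138493
bar 0
```

View pics/w1.png

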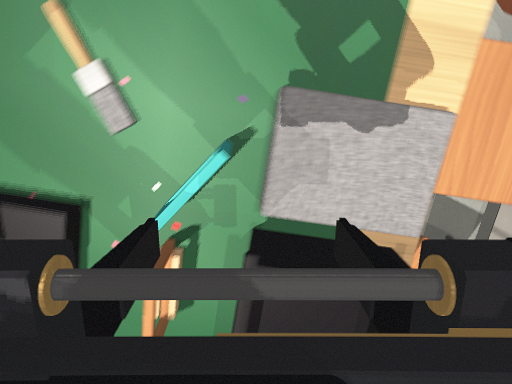

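The picture is from before any move, because the rows need all four keys. It shows the turquoise frame at (195,185) and the open deckle at (165,290). I'll send the moves again.

Call:
carry_out:
  moves:
    - {"dx": -0.021, "dy": -0.044, "dz": 0, "twist": 0}
    - {"dx": -0.042, "dy": -0.088, "dz": 0, "twist": 0}
    - {"dx": -0.063, "dy": -0.132, "dz": 0, "twist": 0}
    - {"dx": -0.084, "dy": -0.176, "dz": 0, "twist": 0}
    - {"dx": -0.105, "dy": -0.22, "dz": 0, "twist": 0}

```text
t: 1.15
eef_pos: [438.6, 267.3, 349.0]
tcp_rot: [3.142, -0.0, -2.987]
ft_force: [0.9, 0.8, 1.0]
opening: 1.0
```

Call:
carry_out:
  moves:
    - {"dx": -0.021, "dy": -0.044, "dz": 0, "twist": 0}
    - {"dx": -0.042, "dy": -0.088, "dz": 0, "twist": 0}
    - {"dx": -0.063, "dy": -0.132, "dz": 0, "twist": 0}
    - {"dx": -0.084, "dy": -0.176, "dz": 0, "twist": 0}
    - {"dx": -0.105, "dy": -0.22, "dz": 0, "twist": 0}

```text
t: 1.65
eef_pos: [576.3, 65.9, 348.9]
tcp_rot: [3.141, -0.0, -2.988]
ft_force: [1.2, 0.5, 0.0]
opening: 0.998
```

Run:
```python
from h import *
goto(640,-16,350,99)
snap('wrist','w2'); X=cloud('w2')
q=X.reshape(-1,3); q=q[(q[:,2]>262)&(q[:,2]<290)&(abs(q[:,0]-640)<60)&(abs(q[:,1]+16)<60)];print('bar',len(q),cv2.minAreaRect(q[:,:2].astype(np.float32)) if len(q) else '')
q=X.reshape(-1,3); q=q[(q[:,2]>222)&(q[:,2]<236)&(abs(q[:,0]-540)<120)&(abs(q[:,1]+16)<120)];print('prong',len(q),cv2.minAreaRect(q[:,:2].astype(np.float32)) if len(q) else '')
```

```text
t 1.65 pos [576.3  65.9 348.9] jaw 98.8 F [1.2 0.5 0. ] open 0.998
delta m [-0.0504 -0.0907 -0.0011] twist -0.2 rows 2.0753467869968643 0.020488008221418007
bar 170 ((618.2568359375, -18.92613410949707), (10.91476058959961, 11.991593360900879), 7.05421257019043)
prong 5503 ((543.5985107421875, -31.330039978027344), (201.75865173339844, 90.63541412353516), 8.914804458618164)
```

Call:
carry_out:
  moves:
    - {"dx": -0.02, "dy": -0.036, "dz": 0, "twist": 0}
    - {"dx": -0.04, "dy": -0.072, "dz": 0, "twist": 0}
    - {"dx": -0.05, "dy": -0.091, "dz": 0.02, "twist": 0}
    - {"dx": -0.05, "dy": -0.091, "dz": 0.06, "twist": 0}
    - {"dx": -0.05, "dy": -0.091, "dz": 0.08, "twist": 0}

```text
t: 2.2
eef_pos: [638.1, -15.1, 265.4]
tcp_rot: [3.14, -0.004, -2.989]
ft_force: [0.8, -0.0, 0.3]
opening: 0.999
```

Run:
```python
from h import *
goto(640,-16,250,98.9)
snap('wrist','w3'); X=cloud('w3')
q=X.reshape(-1,3); q=q[(q[:,2]>262)&(q[:,2]<290)&(abs(q[:,0]-640)<60)&(abs(q[:,1]+16)<25)];print('bar',len(q),cv2.minAreaRect(q[:,:2].astype(np.float32)) if len(q) else '')
```

```text
t 2.2 pos [638.1 -15.1 265.4] jaw 98.8 F [ 0.8 -0.   0.3] open 0.999
delta m [-0.0018 -0.0012  0.0154] twist -0.1 rows 0.3104047037976013 0.016280064614032905
bar 1545 ((637.539794921875, -16.370819091796875), (49.58762741088867, 11.892382621765137), 8.954377174377441)
```

View pics/w3.png

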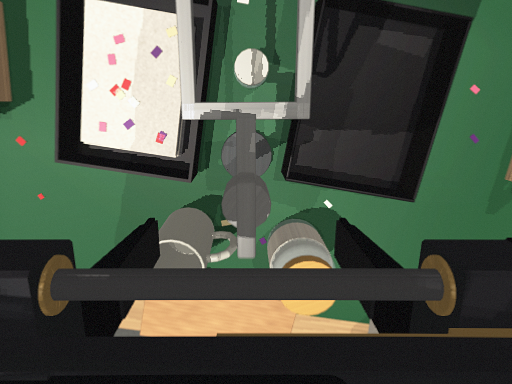

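The bar is centred between the fingers, running (245,120) to (245,255) in the picture. I'll lower and pinch it.

Call:
carry_out:
  moves:
    - {"dx": 0, "dy": -0.001, "dz": 0.008, "twist": 0}
    - {"dx": 0, "dy": -0.001, "dz": 0.014, "twist": 0}
    - {"dx": 0, "dy": -0.001, "dz": 0.014, "twist": 0}

```text
t: 2.55
eef_pos: [639.2, -15.2, 255.4]
tcp_rot: [-3.142, 0.0, -2.987]
ft_force: [-0.4, -0.6, 1.2]
opening: 1.001
```

Call:
carry_out:
  moves:
    - {"dx": 0, "dy": 0, "dz": 0, "twist": 0}
    - {"dx": 0, "dy": 0, "dz": 0, "twist": 0}
    - {"dx": 0, "dy": 0, "dz": 0, "twist": 0}
    - {"dx": 0, "dy": 0, "dz": 0, "twist": 0}
    - {"dx": 0, "dy": 0, "dz": 0, "twist": 0}
  grip: 0.0

```text
t: 3.05
eef_pos: [639.1, -15.4, 255.3]
tcp_rot: [3.142, 0.0, -2.987]
ft_force: [-0.7, 0.2, 0.1]
opening: 0.639
```

Call:
carry_out:
  moves:
    - {"dx": 0, "dy": 0, "dz": 0, "twist": 0}
    - {"dx": 0, "dy": 0, "dz": 0, "twist": 0}
    - {"dx": 0, "dy": 0, "dz": 0, "twist": 0}

```text
t: 3.35
eef_pos: [639.1, -15.4, 255.1]
tcp_rot: [3.141, -0.0, -2.987]
ft_force: [0.2, 0.1, 0.3]
opening: 0.383
```

Call:
carry_out:
  moves:
    - {"dx": 0, "dy": -0.001, "dz": 0.003, "twist": 0}
    - {"dx": 0, "dy": -0.001, "dz": 0.006, "twist": 0}
    - {"dx": 0, "dy": -0.001, "dz": 0.006, "twist": 0}
    - {"dx": 0, "dy": -0.001, "dz": 0.006, "twist": 0}
    - {"dx": 0, "dy": -0.001, "dz": 0.006, "twist": 0}

```text
t: 3.85
eef_pos: [639.3, -16.4, 249.2]
tcp_rot: [3.142, 0.0, -2.987]
ft_force: [-0.0, -0.4, 0.7]
opening: 0.011
```

Call:
carry_out:
  moves:
    - {"dx": 0, "dy": 0, "dz": 0, "twist": 0}
    - {"dx": 0, "dy": 0, "dz": 0, "twist": 0}
    - {"dx": 0, "dy": 0, "dz": 0, "twist": 0}

```text
t: 4.15
eef_pos: [639.3, -16.4, 249.2]
tcp_rot: [3.142, 0.0, -2.987]
ft_force: [-0.1, 0.5, -0.1]
opening: 0.007
```

Run:
```python
from h import *
goto(639,-16.4,249,98.9)
a,_=snap('wrist','w4');b,_=snap('scene','s4')
cv2.imwrite('pics/c4.png',np.hstack([cv2.resize(a[100:340,130:380],(400,384)),cv2.resize(b[130:280,170:326],(400,384))])[:,:,::-1])
```

```text
t 4.15 pos [639.3 -16.4 249.2] jaw 98.8 F [-0.1  0.5 -0.1] open 0.007
delta m [0.0003 0.     0.0002] twist -0.1 rows 0.007206621396453011 0.006655095299763164
```

View pics/c4.png

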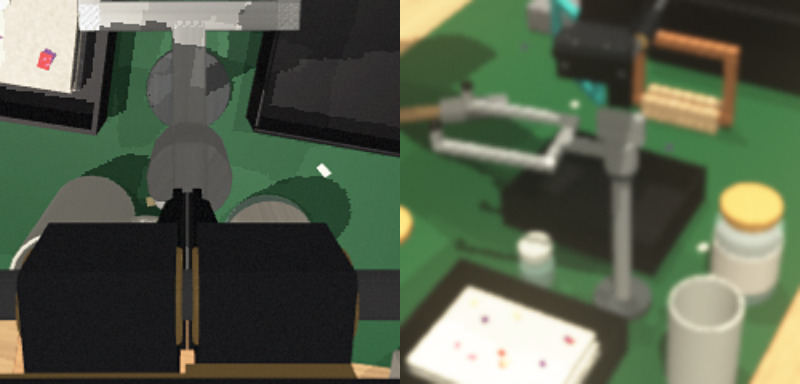

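Run:
```python
from h import *
for f in('w3','w4'):
  X=cloud(f); print(f)
  u=245 if f=='w3' else 247
  for v in range(110,262,8): print(v,X[v,u].round())
print(camera_info('wrist')['t'], -camera_info('wrist')['R'].T@camera_info('wrist')['t'])
X=cloud('s4'); p=np.load('pics/s4.npz')['p']
for v in range(140,220,6): print(v,X[v,254].round(),p[v,254])
```

```text
w3
110 [573. -27. 231.]
118 [578. -26. 229.]
126 [583. -25. 230.]
134 [589. -24. 230.]
142 [594. -23. 230.]
150 [600. -23. 231.]
158 [606. -22. 230.]
166 [612. -21. 230.]
174 [613. -20. 249.]
182 [613. -20. 272.]
190 [617. -20. 276.]
198 [622. -19. 275.]
206 [628. -18. 275.]
214 [632. -18. 276.]
222 [638. -17. 275.]
230 [643. -16. 275.]
238 [648. -15. 276.]
246 [653. -14. 275.]
254 [659. -13. 275.]
w4
110 [573. -27. 229.]
118 [578. -26. 231.]
126 [583. -25. 230.]
134 [588. -25. 230.]
142 [593. -24. 231.]
150 [599. -23. 231.]
158 [604. -22. 231.]
166 [609. -21. 231.]
174 [615. -20. 230.]
182 [614. -21. 258.]
190 [615. -21. 273.]
198 [619. -20. 274.]
206 [623. -19. 275.]
214 [628. -18. 274.]
222 [628. -19. 288.]
230 [628. -19. 299.]
238 [628. -19. 309.]
246 [628. -18. 317.]
254 [630. -18. 321.]
[ 115.0590064  -653.82394351  296.73700643] [566.62871815 -28.32434077 454.87009413]
140 [659. -67. 406.] [49 47 43]
146 [671. -91. 406.] [60 59 56]
152 [ 676. -101.  398.] [43 43 37]
158 [671. -92. 375.] [42 41 35]
164 [638. -25. 311.] [33 32 26]
170 [636. -21. 290.] [34 38 29]
176 [635. -20. 270.] [110 108  98]
182 [636. -21. 252.] [108 107  96]
188 [641. -33. 242.] [106 104  95]
194 [641. -32. 221.] [108 106  96]
200 [639. -30. 199.] [77 77 69]
206 [636. -24. 172.] [110 109  98]
212 [635. -23. 149.] [115 114 103]
218 [636. -24. 128.] [125 124 112]
```

Run:
```python
from h import *
for f in('w1','w3','w4'):
  X=cloud(f); p=np.load('pics/%s.npz'%f)['p'].sum(2)
  print(f)
  for (u,v) in ([(152,224),(152,228),(152,235),(345,228),(345,236)] if f!='w4' else [(240,222),(240,228),(255,222),(255,228),(232,232),(247,240)]): print((u,v),X[v,u].round(),p[v,u])
s=np.load('pics/w3.npz');print(s['R'].round(3),s['t'])
print(state()['joints'])
```

```text
w1
(152, 224) [297. 419. 392.] 89
(152, 228) [297. 420. 397.] 86
(152, 235) [301. 421. 398.] 87
(345, 228) [282. 516. 398.] 67
(345, 236) [283. 514. 405.] 93
w3
(152, 224) [634. -66. 307.] 63
(152, 228) [635. -64. 312.] 64
(152, 235) [638. -64. 313.] 50
(345, 228) [619.  31. 314.] 47
(345, 236) [621.  29. 320.] 60
w4
(240, 222) [627. -22. 292.] 44
(240, 228) [627. -22. 300.] 37
(255, 222) [626. -15. 292.] 20
(255, 228) [626. -15. 301.] 13
(232, 232) [628. -26. 305.] 26
(247, 240) [628. -18. 311.] 168
[[-0.152  0.988  0.002]
 [ 0.956  0.147  0.253]
 [ 0.25   0.04  -0.967]] [ 112.30715382 -656.88282583  315.59393874]
[-1.28923952e-01  4.55486176e-01  1.42723037e+00  7.68387102e-05
  1.25880406e+00 -1.85409947e+00]
```

Both cameras put the shut fingertips near z≈285, about 35 mm above the reported TCP, and the fingers closed on air above the bar. I'll measure that offset.

Run:
```python
from h import *
X=cloud('s4'); p=np.load('pics/s4.npz')['p'].sum(2)
m=(p<160)&(abs(X[...,0]-638)<25)&(X[...,1]>-50)&(X[...,1]<20)&(X[...,2]>240)
q=X[m]; print(len(q), np.percentile(q[:,2],[0,1,2,5,10,20,50]).round(), q[q[:,2].argsort()[:15]].round())
X=cloud('w4'); p=np.load('pics/w4.npz')['p'].sum(2)
m=(p<160)&(abs(X[...,0]-638)<25)&(X[...,1]>-40)&(X[...,1]<10)&(X[...,2]>278)
v,u=np.nonzero(m); q=X[m]; i=q[:,2].argsort()[:15]; print(np.c_[u[i],v[i],q[i].round()])
```

```text
237 [286. 287. 288. 290. 296. 305. 415.] [[633. -21. 286.]
 [627. -20. 287.]
 [636. -21. 287.]
 [630. -20. 288.]
 [632. -19. 288.]
 [639. -22. 288.]
 [646. -19. 288.]
 [644. -20. 289.]
 [642. -22. 289.]
 [640. -18. 289.]
 [643. -18. 290.]
 [638. -20. 290.]
 [636. -21. 290.]
 [650. -20. 290.]
 [628. -21. 291.]]
[[246. 220. 628. -19. 284.]
 [249. 220. 628. -17. 285.]
 [255. 218. 626. -14. 285.]
 [253. 218. 626. -16. 285.]
 [245. 220. 628. -20. 285.]
 [248. 220. 628. -18. 285.]
 [245. 221. 628. -20. 286.]
 [241. 218. 627. -22. 286.]
 [253. 219. 627. -16. 286.]
 [242. 218. 627. -21. 286.]
 [254. 218. 626. -15. 286.]
 [251. 218. 626. -17. 286.]
 [243. 218. 627. -21. 286.]
 [238. 218. 627. -23. 286.]
 [252. 218. 626. -16. 286.]]
```

Call:
carry_out:
  moves:
    - {"dx": 0, "dy": 0, "dz": 0, "twist": 0}
    - {"dx": 0, "dy": 0, "dz": 0, "twist": 0}
    - {"dx": 0, "dy": 0, "dz": 0, "twist": 0}
    - {"dx": 0, "dy": 0, "dz": 0, "twist": 0}
    - {"dx": 0, "dy": 0, "dz": 0, "twist": 0}
  grip: 0.05

```text
t: 4.75
eef_pos: [639.3, -16.4, 249.2]
tcp_rot: [3.142, 0.0, -2.987]
ft_force: [0.2, 0.1, -0.5]
opening: 0.368
```

The tips sit about 36 mm above the reported TCP, and both cameras agree. From here on I'll use true tip z = reported z + 36.

Call:
carry_out:
  moves:
    - {"dx": 0, "dy": 0.001, "dz": 0.01, "twist": 0}
    - {"dx": 0, "dy": 0.001, "dz": 0.02, "twist": 0}
    - {"dx": 0, "dy": 0.001, "dz": 0.027, "twist": 0}
    - {"dx": 0, "dy": 0.001, "dz": 0.033, "twist": 0}
    - {"dx": 0, "dy": 0.001, "dz": 0.033, "twist": 0}

```text
t: 5.25
eef_pos: [638.8, -15.3, 214.9]
tcp_rot: [3.141, -0.002, -2.987]
ft_force: [-1.3, 0.2, -0.6]
opening: 0.525
```

Call:
carry_out:
  moves:
    - {"dx": 0, "dy": 0, "dz": 0, "twist": 0}
    - {"dx": 0, "dy": 0, "dz": 0, "twist": 0}
    - {"dx": 0, "dy": 0, "dz": 0, "twist": 0}
    - {"dx": 0, "dy": 0, "dz": 0, "twist": 0}
    - {"dx": 0, "dy": 0, "dz": 0, "twist": 0}
  grip: 0.0

```text
t: 5.75
eef_pos: [639.2, -15.4, 216.3]
tcp_rot: [3.142, 0.0, -2.987]
ft_force: [-0.3, -0.4, -0.4]
opening: 0.156
```

Call:
carry_out:
  moves:
    - {"dx": 0, "dy": 0, "dz": 0, "twist": 0}
    - {"dx": 0, "dy": 0, "dz": 0, "twist": 0}

```text
t: 5.95
eef_pos: [639.1, -15.4, 216.2]
tcp_rot: [-3.142, 0.0, -2.987]
ft_force: [0.5, -0.2, 0.9]
opening: 0.124
```

Gripped at 11.8 mm, which is the bar. Now I'll turn it clockwise by 66°.

Call:
carry_out:
  moves:
    - {"dx": 0, "dy": 0, "dz": 0, "twist": 5}
    - {"dx": 0, "dy": 0, "dz": 0, "twist": 11}
    - {"dx": 0, "dy": 0, "dz": 0, "twist": 18}
    - {"dx": 0, "dy": 0, "dz": 0, "twist": 25}
    - {"dx": 0, "dy": 0, "dz": 0, "twist": 31}

```text
t: 6.45
eef_pos: [639.2, -15.3, 216.2]
tcp_rot: [3.141, 0.0, 2.75]
ft_force: [-0.2, 1.0, 1.0]
opening: 0.125
```

Call:
carry_out:
  moves:
    - {"dx": 0, "dy": 0, "dz": 0, "twist": 7}
    - {"dx": 0, "dy": 0, "dz": 0, "twist": 14}
    - {"dx": 0, "dy": 0, "dz": 0, "twist": 21}
    - {"dx": 0, "dy": 0, "dz": 0, "twist": 28}
    - {"dx": 0, "dy": 0, "dz": 0, "twist": 35}

```text
t: 6.95
eef_pos: [639.3, -15.3, 216.3]
tcp_rot: [3.141, 0.0, 2.139]
ft_force: [0.1, 1.1, 0.5]
opening: 0.124
```

Call:
carry_out:
  moves:
    - {"dx": 0, "dy": 0, "dz": 0, "twist": 0}
    - {"dx": 0, "dy": 0, "dz": 0, "twist": 0}

```text
t: 7.15
eef_pos: [639.3, -15.3, 216.2]
tcp_rot: [3.141, -0.0, 2.147]
ft_force: [0.6, 0.7, 1.1]
opening: 0.123
```

Run:
```python
from h import *
goto(639,-16.4,214,33)
snap('top','t5');X=cloud('t5')
q=X[150:260,180:310].reshape(-1,3); q=q[(q[:,2]>222)&(q[:,2]<238)];r=cv2.minAreaRect(q[:,:2].astype(np.float32));print(len(q),r,q[:,:2].mean(0))
```

```text
t 7.15 pos [639.3 -15.3 216.2] jaw 33.0 F [0.6 0.7 1.1] open 0.123
delta m [-0.0008 -0.0008  0.0022] twist 0.0 rows 0.05029362877632684 0.004085857952669798
231 ((581.5008544921875, 74.97383117675781), (90.79727935791016, 168.2011260986328), 33.4875373840332) [580.07890077 102.6798219 ]
```

The prongs are now at yaw 123.5°, towards the tray centre. I'll release, rise and go to the deckle.

Call:
carry_out:
  moves:
    - {"dx": 0, "dy": 0, "dz": 0, "twist": 0}
    - {"dx": 0, "dy": 0, "dz": 0, "twist": 0}
    - {"dx": 0, "dy": 0, "dz": 0, "twist": 0}
    - {"dx": 0, "dy": 0, "dz": 0, "twist": 0}
  grip: 0.06

```text
t: 7.6
eef_pos: [639.1, -15.5, 216.1]
tcp_rot: [-3.141, -0.0, 2.144]
ft_force: [-0.4, 0.3, -0.7]
opening: 0.402
```

Call:
carry_out:
  moves:
    - {"dx": 0, "dy": 0, "dz": -0.02, "twist": 0}
    - {"dx": 0, "dy": 0, "dz": -0.05, "twist": 0}
    - {"dx": 0, "dy": 0, "dz": -0.09, "twist": 0}
    - {"dx": 0, "dy": 0, "dz": -0.1, "twist": -8}
    - {"dx": 0, "dy": 0, "dz": -0.1, "twist": -16}

```text
t: 8.1
eef_pos: [639.7, -15.5, 318.5]
tcp_rot: [3.139, 0.003, 2.429]
ft_force: [-0.0, 0.4, 0.1]
opening: 0.631
```

Run:
```python
from h import *
goto(565,365,250,92)
X=cloud('t1'); q=X[170:230,135:170].reshape(-1,3)
for a,b in((132,150),(110,132),(60,110)):
  m=q[(q[:,2]>a)&(q[:,2]<b)]; print(a,len(m),m.mean(0).round(1),cv2.minAreaRect(m[:,:2].astype(np.float32)))
q=cloud('s1').reshape(-1,3); m=q[(abs(q[:,0]-560)<110)&(abs(q[:,1]-368)<30)&(q[:,2]>125)&(q[:,2]<150)]; print(len(m),m.mean(0).round(1),cv2.minAreaRect(m[:,:2].astype(np.float32)))
```

```text
t 8.1 pos [639.7 -15.5 318.5] jaw 49.2 F [-0.   0.4  0.1] open 0.631
delta m [0.3055 0.239  0.0681] twist -42.8 rows 7.87514727667818 4.985237080831507
132 235 [551.7 367.5 139.5] ((557.5046997070312, 368.7472839355469), (158.51075744628906, 16.346416473388672), 2.756047248840332)
110 46 [561.7 362.8 126.1] ((557.2088623046875, 362.3039245605469), (157.28416442871094, 3.8196635246276855), 4.121994972229004)
60 46 [573.2 364.6  83. ] ((558.6920166015625, 368.65582275390625), (160.681396484375, 14.502039909362793), 2.622020721435547)
226 [558.4 367.4 135.9] ((557.2772216796875, 370.529541015625), (160.0869140625, 21.867839813232422), 1.9194071292877197)
```

Call:
carry_out:
  moves:
    - {"dx": 0.038, "dy": 0.029, "dz": 0, "twist": -8}
    - {"dx": 0.076, "dy": 0.058, "dz": 0, "twist": -16}
    - {"dx": 0.114, "dy": 0.087, "dz": 0, "twist": -24}
    - {"dx": 0.152, "dy": 0.116, "dz": 0.01, "twist": -32}
    - {"dx": 0.19, "dy": 0.145, "dz": 0.02, "twist": -40}

```text
t: 8.6
eef_pos: [590.9, 220.5, 296.2]
tcp_rot: [3.141, 0.001, 3.127]
ft_force: [1.1, -0.9, 1.1]
opening: 0.633
```

Run:
```python
from h import *
goto(557.5,368.5,170,93.3)
```

```text
t 8.6 pos [590.9 220.5 296.2] jaw 89.2 F [ 1.1 -0.9  1.1] open 0.633
delta m [0.0356 0.1474 0.1262] twist -4.1 rows 3.9469153431046107 0.47982194327267397
```

Call:
carry_out:
  moves:
    - {"dx": 0.012, "dy": 0.046, "dz": 0, "twist": -4}
    - {"dx": 0.024, "dy": 0.092, "dz": 0.01, "twist": -4}
    - {"dx": 0.036, "dy": 0.135, "dz": 0.03, "twist": -4}
    - {"dx": 0.036, "dy": 0.147, "dz": 0.07, "twist": -4}
    - {"dx": 0.036, "dy": 0.147, "dz": 0.1, "twist": -4}

```text
t: 9.1
eef_pos: [557.2, 368.6, 194.0]
tcp_rot: [-3.141, -0.001, -3.089]
ft_force: [-0.4, -0.3, -0.9]
opening: 0.636
```

Run:
```python
from h import *
snap('wrist','w6');X=cloud('w6')
q=X.reshape(-1,3); q=q[(q[:,2]>133)&(q[:,2]<147)&(abs(q[:,0]-557)<95)&(abs(q[:,1]-368)<25)]
r=cv2.minAreaRect(q[:,:2].astype(np.float32));print(len(q),r,q.mean(0), q.min(0),q.max(0))
goto(557.5,368.5,77,93.3)
```

```text
3122 ((549.3262329101562, 369.4570617675781), (143.556396484375, 13.998541831970215), 2.0742685794830322) [544.10687726 369.25606555 140.05744846] [477.40289909 360.35703069 137.73086817] [621.09211572 378.51613114 142.40005785]
t 9.15 pos [555.9 366.7 189.1] jaw 93.0 F [-0.5 -0.  -4.4] open 0.631
delta m [-0.0025  0.0021  0.112 ] twist -0.3 rows 2.2418714242994833 0.03837612242123622
```

View pics/w6.png

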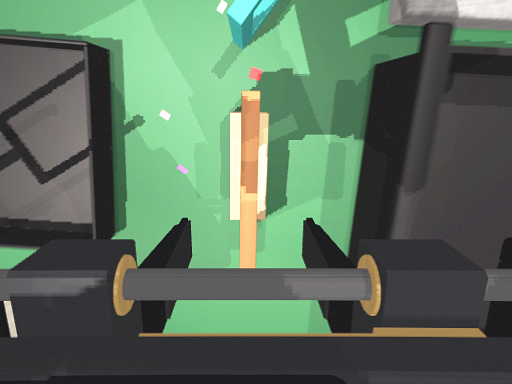

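The rail is at column 248, midway between the fingers (188 and 308), at yaw 2.1° and centre y≈369.7. I'll check the finger midpoint before descending.

Run:
```python
from h import *
X=cloud('w6')
for u,v in((186,224),(186,232),(180,238),(308,226),(308,232),(314,238)): print((u,v),X[v,u].round(1))
goto(557,369.7,77,92.1)
```

```text
(186, 224) [547.1 336.3 236.6]
(186, 232) [548.8 337.4 242.9]
(180, 238) [548.  336.3 252.7]
(308, 226) [544.4 398.6 237.7]
(308, 232) [544.7 397.3 245.3]
(314, 238) [543.9 398.4 254.4]
t 9.15 pos [555.9 366.7 189.1] jaw 93.0 F [-0.5 -0.  -4.4] open 0.631
delta m [-0.002   0.0033  0.112 ] twist 0.9 rows 2.2422752068772724 0.10132120004675015
```

Call:
carry_out:
  moves:
    - {"dx": 0, "dy": 0.002, "dz": 0, "twist": 1}
    - {"dx": 0, "dy": 0.002, "dz": 0, "twist": 1}

```text
t: 9.35
eef_pos: [559.2, 368.7, 197.9]
tcp_rot: [3.141, 0.002, -3.111]
ft_force: [0.1, -0.1, 0.3]
opening: 0.632
```

Run:
```python
from h import *
goto(557,369.7,77,92.1)
```

```text
t 9.35 pos [559.2 368.7 197.9] jaw 91.8 F [ 0.1 -0.1  0.3] open 0.632
delta m [0.0024 0.0009 0.1209] twist -0.3 rows 2.4188746915272046 0.03812094856382144
```

Call:
carry_out:
  moves:
    - {"dx": 0.002, "dy": 0.0015, "dz": 0.04, "twist": 0}
    - {"dx": 0.002, "dy": 0.0015, "dz": 0.075, "twist": 0}
    - {"dx": 0.002, "dy": 0.0015, "dz": 0.105, "twist": 0}
    - {"dx": 0.002, "dy": 0.0015, "dz": 0.119, "twist": 0}
    - {"dx": 0.002, "dy": 0.0015, "dz": 0.119, "twist": 0}

```text
t: 9.85
eef_pos: [556.6, 369.6, 77.1]
tcp_rot: [-3.141, -0.001, -3.11]
ft_force: [0.0, -1.0, 0.1]
opening: 0.632
```

Call:
carry_out:
  moves:
    - {"dx": 0, "dy": 0, "dz": 0, "twist": 0}
    - {"dx": 0, "dy": 0, "dz": 0, "twist": 0}
    - {"dx": 0, "dy": 0, "dz": 0, "twist": 0}
    - {"dx": 0, "dy": 0, "dz": 0, "twist": 0}
    - {"dx": 0, "dy": 0, "dz": 0, "twist": 0}
  grip: 0.0

```text
t: 10.35
eef_pos: [556.5, 370.0, 77.6]
tcp_rot: [3.141, 0.001, -3.109]
ft_force: [0.5, 0.5, -0.2]
opening: 0.264
```

Call:
carry_out:
  moves:
    - {"dx": 0, "dy": 0, "dz": 0, "twist": 0}
    - {"dx": 0, "dy": 0, "dz": 0, "twist": 0}
    - {"dx": 0, "dy": 0, "dz": 0, "twist": 0}
    - {"dx": 0, "dy": 0, "dz": 0, "twist": 0}

```text
t: 10.75
eef_pos: [556.4, 370.0, 77.2]
tcp_rot: [3.141, 0.0, -3.109]
ft_force: [-1.3, 1.0, 2.1]
opening: 0.142
```

Gripped at 13.5 mm. Now I'll lift it straight up.

Call:
carry_out:
  moves:
    - {"dx": 0, "dy": 0, "dz": -0.015, "twist": 0}
    - {"dx": 0, "dy": 0, "dz": -0.035, "twist": 0}
    - {"dx": 0, "dy": 0, "dz": -0.07, "twist": 0}
    - {"dx": 0, "dy": 0, "dz": -0.11, "twist": 0}
    - {"dx": 0, "dy": 0, "dz": -0.146, "twist": 0}

```text
t: 11.25
eef_pos: [556.2, 369.8, 225.8]
tcp_rot: [3.141, 0.001, -3.109]
ft_force: [1.6, 0.5, -2.0]
opening: 0.145
```

Run:
```python
from h import *
a=np.radians(123.3); r=240
goto(639.3+r*np.cos(a),-16.3+r*np.sin(a),224,123.3)
```

```text
t 11.25 pos [556.2 369.8 225.8] jaw 91.8 F [ 1.6  0.5 -2. ] open 0.145
delta m [ 0.0546 -0.1838  0.0018] twist -31.5 rows 3.8352806179915677 3.6621227909536773
```

Call:
carry_out:
  moves:
    - {"dx": 0.011, "dy": -0.037, "dz": 0, "twist": -6.5}
    - {"dx": 0.022, "dy": -0.075, "dz": 0, "twist": -13}
    - {"dx": 0.034, "dy": -0.115, "dz": 0, "twist": -20}
    - {"dx": 0.046, "dy": -0.155, "dz": 0, "twist": -26}
    - {"dx": 0.0545, "dy": -0.184, "dz": 0, "twist": -31.5}

```text
t: 11.75
eef_pos: [506.8, 182.2, 224.1]
tcp_rot: [-3.141, 0.0, -2.556]
ft_force: [0.2, 0.0, -1.3]
opening: 0.145
```

Call:
carry_out:
  moves:
    - {"dx": 0, "dy": 0, "dz": 0, "twist": 0}
    - {"dx": 0, "dy": 0, "dz": 0, "twist": 0}

```text
t: 11.95
eef_pos: [508.0, 184.0, 224.1]
tcp_rot: [-3.141, 0.001, -2.562]
ft_force: [-0.3, 0.3, -1.8]
opening: 0.143
```

Run:
```python
from h import *
a=np.radians(123.3); r=158
goto(639.3+r*np.cos(a),-16.3+r*np.sin(a),224,123.3)
w,_=snap('wrist','w7'); snap('top','t7'); b,_=snap('scene','s7')
cv2.imwrite('pics/c7.png',np.hstack([cv2.resize(w,(400,300)),cv2.resize(b[100:280,130:370],(400,300))])[:,:,::-1])
X=cloud('t7');q=X[150:260,180:310].reshape(-1,3); q=q[(q[:,2]>222)&(q[:,2]<238)];print(len(q),cv2.minAreaRect(q[:,:2].astype(np.float32)))
for f in('w7','s7'):
  q=cloud(f).reshape(-1,3); q=q[(q[:,2]>276)&(q[:,2]<292)&(np.hypot(q[:,0]-508,q[:,1]-184)<90)]
  print(f,len(q),q.mean(0).round(1),q[:,2].max(),cv2.minAreaRect(q[:,:2].astype(np.float32)))
```

```text
t 11.95 pos [508.  184.  224.1] jaw 123.2 F [-0.3  0.3 -1.8] open 0.143
delta m [ 0.0001 -0.0815  0.0001] twist -0.1 rows 1.6297644117956682 0.01163808692373418
467 ((564.906005859375, 91.40434265136719), (105.5167465209961, 237.41961669921875), 44.383243560791016)
w7 7247 [482.  166.9 286.8] 291.96523880252295 ((490.77069091796875, 171.53240966796875), (116.7209243774414, 29.42276382446289), 40.26744079589844)
s7 250 [510.8 182.1 283.7] 291.77042294658304 ((510.9308166503906, 182.62997436523438), (158.66555786132812, 27.45889663696289), 33.67123794555664)
```

View pics/c7.png

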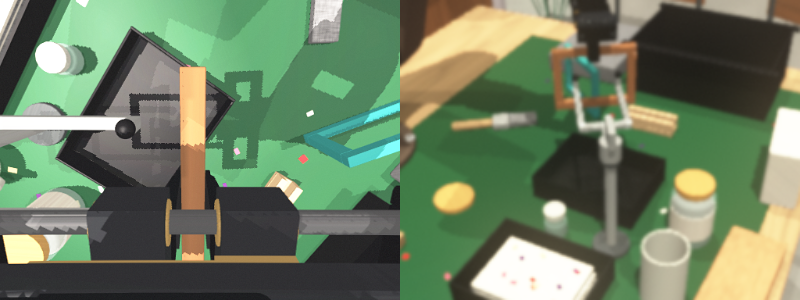

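The rail is outside the tips and parallel to them: in the wrist half of the picture, the rail is at column 193 and a tip ball at (125,128). Rail underside is about 271 against tips at 257. I'll slide in 84 mm, then lower.

Call:
carry_out:
  moves:
    - {"dx": 0, "dy": -0.015, "dz": 0, "twist": 0}
    - {"dx": 0, "dy": -0.035, "dz": 0, "twist": 0}
    - {"dx": 0, "dy": -0.06, "dz": 0, "twist": 0}
    - {"dx": 0, "dy": -0.078, "dz": 0, "twist": 0}
    - {"dx": 0, "dy": -0.084, "dz": 0, "twist": 0}

```text
t: 12.6
eef_pos: [555.0, 112.8, 222.8]
tcp_rot: [3.142, -0.0, -2.561]
ft_force: [0.4, 0.5, -2.6]
opening: 0.146
```

Call:
carry_out:
  moves:
    - {"dx": 0, "dy": 0, "dz": 0.008, "twist": 0}
    - {"dx": 0, "dy": 0, "dz": 0.018, "twist": 0}
    - {"dx": 0, "dy": 0, "dz": 0.028, "twist": 0}
    - {"dx": 0, "dy": 0, "dz": 0.034, "twist": 0}
    - {"dx": 0, "dy": 0, "dz": 0.036, "twist": 0}

```text
t: 13.1
eef_pos: [553.4, 114.5, 186.1]
tcp_rot: [3.141, -0.001, -2.559]
ft_force: [-0.4, 0.8, -2.1]
opening: 0.144
```

Run:
```python
from h import *
a=np.radians(123.3); r=156
goto(639.3+r*np.cos(a),-16.3+r*np.sin(a),183,123.3)
w,_=snap('wrist','w8'); b,_=snap('scene','s8')
cv2.imwrite('pics/c8.png',np.hstack([cv2.resize(w,(400,300)),cv2.resize(b[130:250,160:320],(400,300))])[:,:,::-1])
q=cloud('s8').reshape(-1,3); q=q[(q[:,2]>240)&(q[:,2]<252)&(np.hypot(q[:,0]-553,q[:,1]-114)<90)]
print(len(q),q.mean(0).round(1),q[:,2].max(),cv2.minAreaRect(q[:,:2].astype(np.float32)))
```

```text
t 13.1 pos [553.4 114.5 186.1] jaw 123.4 F [-0.4  0.8 -2.1] open 0.144
delta m [ 0.     -0.0005  0.0031] twist 0.1 rows 0.06279538016210673 0.009211511445488527
248 [552.6 110.6 246.9] 251.88283199705702 ((550.6571655273438, 122.2157974243164), (157.10348510742188, 50.973304748535156), 27.639545440673828)
```

View pics/c8.png

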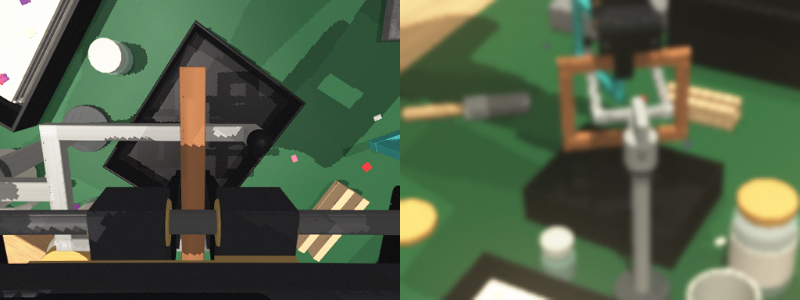

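The rail lies across the prong, well inside the tip at (255,138). I'll lower the last 4 mm and watch the force.

Call:
carry_out:
  moves:
    - {"dx": 0, "dy": 0, "dz": 0.001, "twist": 0}
    - {"dx": 0, "dy": 0, "dz": 0.002, "twist": 0}
    - {"dx": 0, "dy": 0, "dz": 0.003, "twist": 0}
    - {"dx": 0, "dy": 0, "dz": 0.003, "twist": 0}

```text
t: 13.6
eef_pos: [553.9, 114.1, 184.1]
tcp_rot: [3.142, 0.0, -2.56]
ft_force: [-0.1, -0.3, -2.1]
opening: 0.143
```

Call:
carry_out:
  moves:
    - {"dx": 0, "dy": 0, "dz": 0.001, "twist": 0}
    - {"dx": 0, "dy": 0, "dz": 0.0015, "twist": 0}
    - {"dx": 0, "dy": 0, "dz": 0.0015, "twist": 0}

```text
t: 13.9
eef_pos: [554.2, 114.2, 183.2]
tcp_rot: [-3.141, 0.001, -2.56]
ft_force: [-1.9, 0.2, 4.5]
opening: 0.149
```

It has touched down: Fz went from -2.1 to +4.5 N. I'll open the fingers.

Call:
carry_out:
  moves:
    - {"dx": 0, "dy": 0, "dz": 0, "twist": 0}
    - {"dx": 0, "dy": 0, "dz": 0, "twist": 0}
    - {"dx": 0, "dy": 0, "dz": 0, "twist": 0}
    - {"dx": 0, "dy": 0, "dz": 0, "twist": 0}
    - {"dx": 0, "dy": 0, "dz": 0, "twist": 0}
  grip: 0.05

```text
t: 14.4
eef_pos: [553.9, 114.1, 182.6]
tcp_rot: [3.142, -0.0, -2.56]
ft_force: [0.3, -0.6, -0.3]
opening: 0.494
```

Call:
carry_out:
  moves:
    - {"dx": 0, "dy": 0, "dz": 0, "twist": 0}
    - {"dx": 0, "dy": 0, "dz": 0, "twist": 0}
    - {"dx": 0, "dy": 0, "dz": 0, "twist": 0}
    - {"dx": 0, "dy": 0, "dz": 0, "twist": 0}

```text
t: 14.8
eef_pos: [554.0, 114.1, 182.7]
tcp_rot: [3.142, 0.0, -2.56]
ft_force: [1.0, 0.1, -0.3]
opening: 0.526
```

Call:
carry_out:
  moves:
    - {"dx": 0, "dy": 0, "dz": -0.01, "twist": 0}
    - {"dx": 0, "dy": 0, "dz": -0.025, "twist": 0}
    - {"dx": 0, "dy": 0, "dz": -0.05, "twist": 0}
    - {"dx": 0, "dy": 0, "dz": -0.09, "twist": 0}
    - {"dx": 0, "dy": 0, "dz": -0.13, "twist": 0}

```text
t: 15.3
eef_pos: [553.6, 114.1, 314.7]
tcp_rot: [3.141, -0.0, -2.56]
ft_force: [0.3, -0.0, 0.1]
opening: 0.526
```

Call:
carry_out:
  moves:
    - {"dx": 0, "dy": 0, "dz": -0.02, "twist": 0}
    - {"dx": 0, "dy": 0, "dz": -0.02, "twist": 0}
    - {"dx": 0, "dy": 0, "dz": -0.02, "twist": 0}
    - {"dx": 0, "dy": 0, "dz": -0.02, "twist": 0}
    - {"dx": 0, "dy": 0, "dz": -0.02, "twist": 0}

```text
t: 15.8
eef_pos: [553.6, 114.0, 331.6]
tcp_rot: [3.141, -0.002, -2.56]
ft_force: [-0.3, -1.0, 0.2]
opening: 0.524
```

Run:
```python
from h import *
goto(553,114,300,123)
w,_=snap('wrist','w9'); b,_=snap('scene','s9')
cv2.imwrite('pics/c9.png',np.hstack([cv2.resize(w,(400,300)),cv2.resize(b[130:250,160:320],(400,300))])[:,:,::-1])
q=cloud('w9').reshape(-1,3); q=q[(q[:,2]>240)&(q[:,2]<251)&(np.hypot(q[:,0]-553,q[:,1]-114)<90)]
print(len(q),q.mean(0).round(1),q[:,2].max(),cv2.minAreaRect(q[:,:2].astype(np.float32)))
```

```text
t 15.8 pos [553.6 114.  331.6] jaw 123.3 F [-0.3 -1.   0.2] open 0.524
delta m [0.0005 0.0003 0.0316] twist 0.3 rows 0.6318683291247091 0.0394335507293815
2810 [549.4 111.8 246. ] 250.974607380871 ((544.6835327148438, 129.02700805664062), (159.3258056640625, 49.03226852416992), 33.39994430541992)
```

View pics/c9.png

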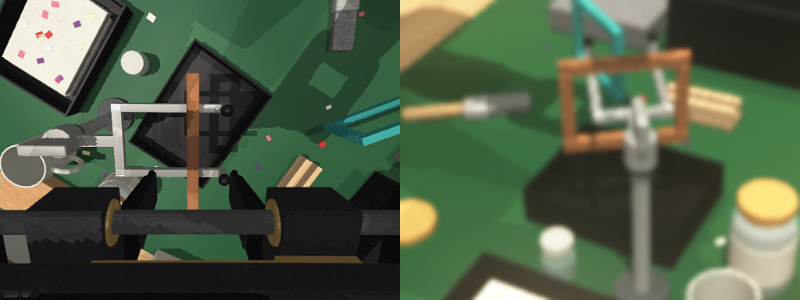

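The deckle hangs across both prongs: the rail is at column 193, crossing prongs at rows 108 and 173, inside the tips. It's centred over the empty tray and the gripper is clear, so I'll hand in.

```bash
python3 -c "
from h import *
print(job_done())"
```

```text
the job is handed in; nothing more can be done
None
```

The deckle is hanging by its top rail across both prongs over the empty tray, and I handed the job in at about 16 s.

- **Turning the hook:** With the deckle still in its stand, I pinched the thumb bar and turned the swivel about 66° clockwise. The prongs then pointed at about 123.5°, close to the 123° line to the tray centre.
- **Hanging the deckle:** I lifted it out of its stand, brought its opening over the prongs from beyond the tips, and lowered it until it touched. I then let go and backed the gripper off upwards.

**Last checks:** The final wrist and scene pictures show the rail lying level across both prongs, inside the upturned tips. Its top is at about 246 mm, as expected. The gripper is well clear, with almost no force on it. Contact force at touchdown was only a few newtons. I moved nothing near the mould, trays, jar, jug or glue pot, but I did not check each of them separately at the end.

**Disagreement:** The reported TCP height read about 36 mm lower than the fingertips seen by both cameras. My first pinch of the thumb bar therefore closed on air above it, touching nothing. I corrected for that offset from then on, and both later grips closed at about the right thickness.

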